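# Swing the magnifier over the large coin

## Task

Swing the folded magnifier arm round on its post, pushing it near the lens end, until the lens is centred above the clear slab that holds the larger coin, and leave it there. Do not shift either coin slab.

Things in the scene. Friction and masses are not known exactly. Their poses are not given: they have to be found in the camera images.
- lamp: Fixed chrome lamp foot: disc 116 mm across, 18 mm high, with a post; highest part 136 mm above the table. Origin on the table under the post: the upright pivot axis of the swinging arm runs through it. The arm is folded at its right-hand stop or up to 12 degrees off; from there it turns clockwise seen from above (first towards the robot, then left), up to 160 degrees past the stop.
- lens (a point): Centre of the magnifier lens, 220 mm from the pivot axis, always 109 mm above the table. Level clear disc in a round chrome rim of 100 mm outer diameter, 100 to 118 mm above the table, at the end of two thin level rods from the post (109 mm high). It only turns level about the post. Stiff hinge: about 2 N pushed at the lens moves it; it stays where it is left.
- slab_large: Loose clear acrylic coin slab, 84 x 58 x 10 mm (x, y, z), lying flat, white insert with the LARGER round coin (40 mm) at its centre. Origin at the centre of its underside. It lies under the lens's path: its centre is 212 to 228 mm from the pivot axis. The large and small slabs swap places.
- slab_small: Loose clear slab of the same size with the SMALLER coin (18 mm): the wrong one, also under the lens's path. Origin at the centre of its underside. A brass bell weight 49 mm high stands about 113 mm from the pivot axis, inside the lens's path; nothing under that path is higher than 12 mm.

How it is judged:
By the outcome, as a careful person would: the job done as asked, in the order asked, and still so for the second after the job is handed in, with the robot touching nothing.
It also fails if it takes over 48 s, if anything falls off the work surface, if the arm or the gripper's body presses on something with over 40 N, if the wrist force passes 120 N, or if a joint passes its speed limit or range.

## Robot

A 7-joint arm with a two-finger parallel gripper is mounted at the origin on the work surface. World frame = base frame: x ahead of the robot, y to its left, z up, the work surface at z = 0. Lengths are in mm, angles in degrees, forces in N, time in s.
With the tool pointing down it reaches from about 425 to 875 mm from the base axis. Payload 4.7 kg.
Tool frame: the origin (TCP) lies midway between the tips of the shut fingers; the grasp point (between the pads) lies 19 mm behind it; z points along the fingers, y is the direction in which the jaws open and shut (so a half turn about z gives the same grasp; the last joint's range is limited). The gripper opens to 87 mm and grips with 3 to 60 N. Pads are 19 mm wide; open, the fingers measure 117 mm over their backs; the gripper's body (75 mm by 190 mm) begins 51 mm behind the grasp point.
Start: joints at [64.406, 18.392, -4.016, 83.108, 1.295, 78.541, -3.26], TCP at [289.016, -582.233, 222.587] pointing down, gripper open.
Joint ranges: [-163.93, 163.93], [-17.29, 119.83], [-79.2, 71.16], [3.27, 140.29], [-89.18, 269.18], [5.43, 117.66], [-154.24, 154.24]. Speed limits (degrees/s): [147.25, 147.25, 180, 180, 180, 180, 180].

## Interface

Orientations are given as a 3x3 rotation matrix whose columns are the frame's x, y, z axes.
In Python, from bench import observe, capture, camera_params, close_job gives the robot as it stands. The module is installed in compiled form; this text tells all that it offers.
- The arm moves only by the tool drive_tool, never from a script. Its argument "increments" is a list of rows, each an object of numbers: "dx", "dy", "dz": the shift along the tool's x, y, z in mm; "spin": the turn about the tool's z in rad. A call has 1 to 8 rows; each row is the pose to reach, as a shift and turn from the pose measured when the call began, along the tool's axes at that moment; what a row does not reach only later rows make up. A row lasts 1/8 s, in which the tool goes at most 62.5 mm and 10.7 degrees, less where a joint would pass 70% of its speed; a pose out of reach is approached as far as the arm can. A call with a gripper value outside its range is refused whole. "claw" is the finger opening in mm, from 0 to 87, set as the call begins (left out, the last holds). The fingers move at their own pace and stop on an object; "newtons" is the grip in N (left out, the last holds). Time passes only in rows, so rows that repeat a pose let the fingers close. It gives the time, the measured TCP pose, the force and the opening at its end, in the units of the state.
- observe(): the state, without advancing time (a new reading comes with each control period).
- capture(name): name is "scene" or "side" or "wrist"; returns the picture (400x640x3 uint8, red, green, blue); there is no depth.
- camera_params(name): a dict with "mtx" (3x3 intrinsics, pixels), "extrinsics" (4x4, takes a point from camera to world coordinates). Camera axes: x right, y down, z forward; pixel columns grow to the right and rows downward; lengths in mm; the calibration is good to about 2 mm. A picture is of the moment at which its call begins: read the wrist's pose just before it. camera_params takes no time and is no camera call; for the wrist camera it gives the pose at the moment of the call.
- close_job(): hands the job in, once; it reports no verdict.
The state is a dict: "time_s": time; "joints": joint angles; "qvel": joint speeds; "joint_efforts": joint torques, N m; "tool_pos": TCP position; "tool_rot": TCP orientation; "ft_force": force on the tool from outside, world axes, zero at the start; "moment": the same for the moment, N m; "gripper_width": finger opening in mm.
Only numpy, scipy, OpenCV 4.12 (cv2) and the standard library are available. Lean on these libraries where they do the work, as an engineer would, in place of code of your own. Each camera call takes 0.05 s, during which the arm holds its last target. There are 200 camera calls.

## Working session

There is one attempt and no reset: what is moved stays moved. The work goes in short steps, Python scripts to look and compute and a tool call to move; the robot and the scene stay as the last step left them, time stands still between calls to the robot, and variables do not carry over. Pictures are saved under pics/ and viewed, about 8 in all and at most 12, crops included, and the job is handed in when it is done.

Besides the shell and the picture viewer there is one more tool, called after "Emit:" as name([rows], argument=value, ...), one row to a line, values as JSON. drive_tool: Moves the arm, as the interface text tells. Its arguments: {"type":"object","properties":{"increments":{"type":"array"},"claw":{"type":"number"},"newtons":{"type":"number"}},"required":["increments"]}

```bash
mkdir -p pics; cat > h.py <<'E'
import numpy as np, cv2
from bench import observe, capture, camera_params, close_job
def save(cam,name): 
    im=capture(cam); cv2.imwrite(f'pics/{name}.png',cv2.cvtColor(im,cv2.COLOR_RGB2BGR)); return im
def ray(cam,uv):
    p=camera_params(cam); K=np.array(p['mtx']);T=np.array(p['extrinsics'])
    d=T[:3,:3]@np.linalg.inv(K)@np.array([uv[0],uv[1],1.]); return T[:3,3],d
def atz(cam,uv,z):
    o,d=ray(cam,uv); return o+d*(z-o[2])/d[2]
def proj(cam,P):
    p=camera_params(cam); K=np.array(p['mtx']);T=np.linalg.inv(np.array(p['extrinsics']))
    P=np.atleast_2d(P); c=(T[:3,:3]@P.T+T[:3,3:4]); q=K@c; return (q[:2]/q[2]).T
def tri(obs):
    A=np.zeros((3,3));b=np.zeros(3)
    for cam,uv in obs:
        o,d=ray(cam,uv);d=d/np.linalg.norm(d);M=np.eye(3)-np.outer(d,d);A+=M;b+=M@o
    return np.linalg.solve(A,b)
E
python3 - <<'E'
from h import *
a=save('scene','a');b=save('side','b')
s=observe();print(s['time_s'],s['tool_pos'],s['tool_rot'])
for c in('scene','side'):print(c,np.round(camera_params(c)['extrinsics'],2))
E
```

```text
0.1 [ 288.76057599 -581.77735997  221.58375901] [[ 8.95688754e-01  4.44680697e-01 -8.56632878e-04]
 [ 4.44681511e-01 -8.95687507e-01  1.49766064e-03]
 [-1.01294589e-04 -1.72236660e-03 -9.99998512e-01]]
scene [[-4.8000e-01  7.5000e-01 -4.5000e-01  9.2684e+02]
 [ 8.8000e-01  4.0000e-01 -2.6000e-01  1.5837e+02]
 [-1.0000e-02 -5.2000e-01 -8.5000e-01  8.8043e+02]
 [ 0.0000e+00  0.0000e+00  0.0000e+00  1.0000e+00]]
side [[-9.3000e-01 -2.7000e-01  2.5000e-01  3.2169e+02]
 [-3.7000e-01  6.8000e-01 -6.4000e-01  4.2291e+02]
 [ 0.0000e+00 -6.8000e-01 -7.3000e-01  6.8743e+02]
 [ 0.0000e+00  0.0000e+00  0.0000e+00  1.0000e+00]]
```

View pics/a.png

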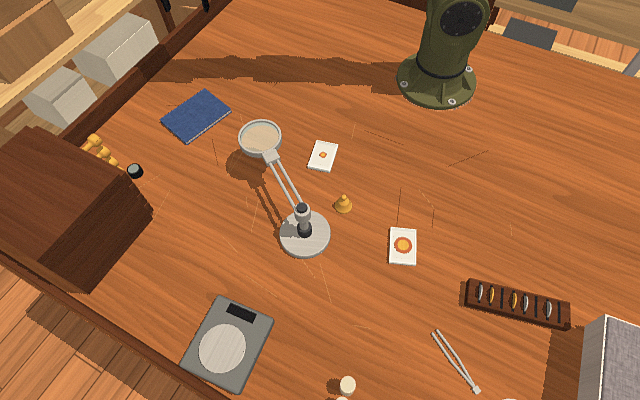

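View pics/b.png

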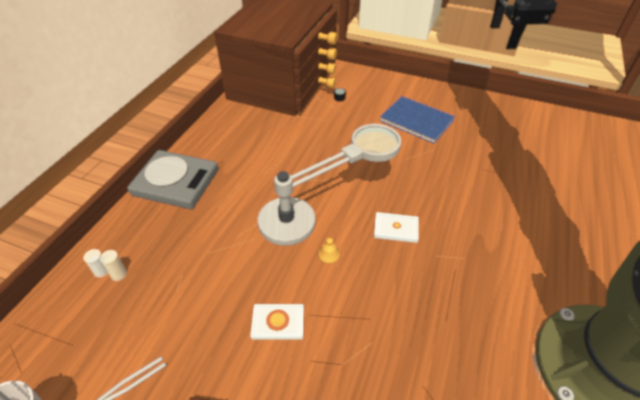

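The scene view shows the lens at (260,138), the post top at (303,209), the small coin at (323,155) and the large coin at (403,245). In the side view these are at (376,142), (283,177), (397,226) and (278,320). The disc centre is at about (305,234) in scene and (287,219) in side.

```bash
python3 - <<'E'
from h import *
pts={'lens':((260,138),(376,141.5)),'large':((403,245),(278,320)),'small':((323,155),(397,225.5)),'disc18':((305,234),(287,219)),'posttop':((303,207),(283,176)),'bell':((344,195),(330,240))}
for k,(a,b) in pts.items():
    print(k,np.round(tri([('scene',a),('side',b)]),1))
print(atz('scene',(305,234),18),atz('side',(287,219),18))
for c,q in(('scene',(403,245)),('side',(278,320))):print('large',atz(c,q,8))
for c,q in(('scene',(260,138)),('side',(376,141.5))):print('lens',atz(c,q,109))
E
```

```text
lens [ 473.1 -268.2  110.4]
large [516.4 118.8  11.1]
small [ 385.2 -153.8   10.6]
disc18 [595.  -85.7  11.8]
posttop [593.6 -83.  135.7]
bell [485.4 -43.6  49.4]
[598.26349316 -82.59609615  18.        ] [591.99646892 -82.69663053  18.        ]
large [515.00559778 118.75517206   8.        ]
large [517.27355048 117.36633598   8.        ]
lens [ 472.72343271 -268.47113303  109.        ]
lens [ 473.28464498 -270.70165631  109.        ]
```

Emit:
drive_tool([
  {"dx": 48, "dy": -23},
  {"dx": 97, "dy": -46},
  {"dx": 146, "dy": -69},
  {"dx": 195, "dy": -92},
  {"dx": 244, "dy": -115},
  {"dx": 293, "dy": -138},
  {"dx": 342, "dy": -161},
  {"dx": 390, "dy": -184},
], claw=0)

```text
invalid input at $.increments[0]: expected keys dx, dy, dz, spin
```

```bash
cat >> h.py <<'E'
PIV=np.array([594.,-83.])
def rows(angs,r,z=None):
    s=observe();p=np.array(s['tool_pos']);R=np.array(s['tool_rot'])
    print(round(s['time_s'],2),np.round(p,1),np.round(s['ft_force'],1),'r,ang',np.hypot(*(p[:2]-PIV)).round(1),np.degrees(np.arctan2(*(p[:2]-PIV)[::-1]))%360)
    for a in angs:
        t=np.radians(a);q=np.r_[PIV+r*np.array([np.cos(t),np.sin(t)]),p[2] if z is None else z]
        print(a,np.round(R.T@(q-p)).astype(int).tolist())
E
python3 -c "
from h import *
save('wrist','w');rows([257],165,90);print(np.round(observe()['joints'],1))"
```

```text
0.15 [ 288.8 -581.9  221.7] [-0.  -0.5 -0.6] r,ang 584.8 238.5409582538062
257 [390, -183, 132]
[64.4 18.4 -4.  83.2  1.3 78.5 -3.3]
```

View pics/w.png

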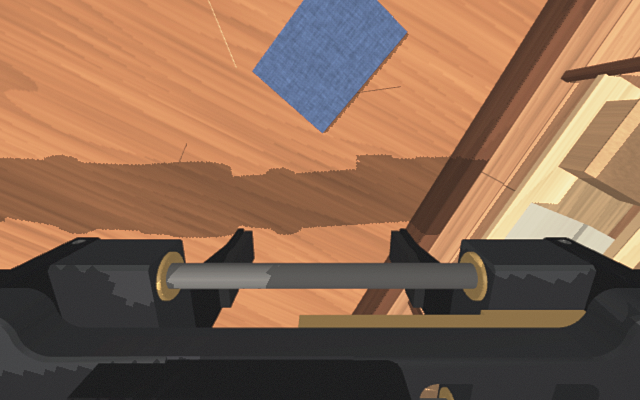

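The call was refused because every row needs all four keys, so the arm has not moved. The wrist view shows only the blue book and the open fingers. I'll send it again with all keys.

Emit:
drive_tool([
  {"dx": 48, "dy": -23, "dz": 0, "spin": 0},
  {"dx": 97, "dy": -46, "dz": 0, "spin": 0},
  {"dx": 146, "dy": -69, "dz": 0, "spin": 0},
  {"dx": 195, "dy": -92, "dz": 0, "spin": 0},
  {"dx": 244, "dy": -115, "dz": 0, "spin": 0},
  {"dx": 293, "dy": -138, "dz": 0, "spin": 0},
  {"dx": 342, "dy": -161, "dz": 0, "spin": 0},
  {"dx": 390, "dy": -183, "dz": 0, "spin": 0},
], claw=0)

```text
time_s: 1.15
tool_pos: [557.5, -243.0, 221.8]
tool_rot: [[0.896, 0.445, -0.001], [0.445, -0.896, 0.001], [-0.0, -0.002, -1.0]]
ft_force: [0.2, -0.7, 0.7]
gripper_width: 14.6
```

```bash
python3 -c "
from h import *
save('wrist','w2');save('scene','a2');rows([257],165,90);print(np.round(observe()['joints'],1),observe()['gripper_width'])"
```

```text
1.25 [ 560.8 -236.1  221.7] [-0.4  0.3  1. ] r,ang 156.7 257.7562863429674
257 [-7, 6, 132]
[ 36.6  14.5 -19.2  88.9   4.5  77.5 -45.9] 6.895178639269981
```

View pics/w2.png

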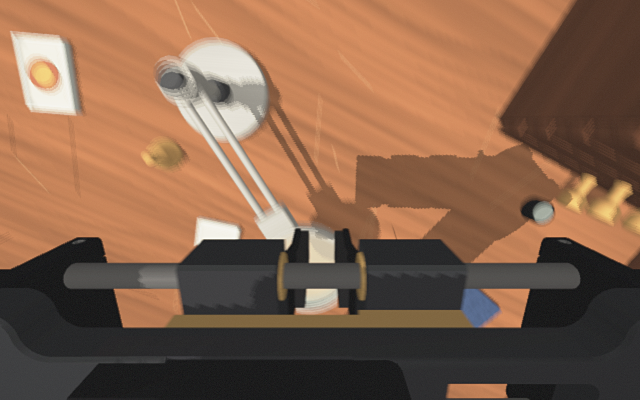

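The wrist view (motion-blurred) shows the post top at (172,80), the rods running to the lens hinge at (272,222), and the fingers at about (325,240). I'll check that the descent spot clears the rods before going down.

```bash
python3 -c "
from h import *
im=save('wrist','w3')
print(atz('wrist',(272,222),109),atz('wrist',(172,80),136),atz('wrist',(225,145),109))
print(proj('wrist',[[557,-244,118],[557,-244,90],[594,-83,136],[474,-267,109],[516,118,10]]))
rows([257],165,90)"
```

```text
[ 510.84634978 -205.79529192  109.        ] [599.44135761 -81.31446875 136.        ] [ 563.34686971 -132.42980006  109.        ]
[[324.23634963 202.75390334]
 [324.04137193 195.31927563]
 [171.87534072  87.30468606]
 [308.79542451 272.91110663]
 [ 49.82392816  80.18043971]]
1.3 [ 558.6 -240.1  221.6] [-0.1 -1.1  0.8] r,ang 161.0 257.3187300141164
257 [-3, 3, 132]
```

Emit:
drive_tool([
  {"dx": -2, "dy": 2, "dz": 30, "spin": 0},
  {"dx": -3, "dy": 3, "dz": 65, "spin": 0},
  {"dx": -3, "dy": 3, "dz": 100, "spin": 0},
  {"dx": -3, "dy": 3, "dz": 125, "spin": 0},
  {"dx": -3, "dy": 3, "dz": 132, "spin": 0},
  {"dx": -3, "dy": 3, "dz": 132, "spin": 0},
])

```text
time_s: 2.05
tool_pos: [556.8, -244.6, 89.6]
tool_rot: [[0.893, 0.45, -0.001], [0.45, -0.893, 0.003], [0.0, -0.003, -1.0]]
ft_force: [0.1, 0.1, 0.4]
gripper_width: 0.3
```

```bash
python3 -c "
from h import *
rows([254,251,248,245,241,237,233,229],165,90)"
```

```text
2.05 [ 556.8 -244.6   89.6] [0.1 0.1 0.4] r,ang 165.8 257.0457998204873
254 [-6, -6, 0]
251 [-12, -12, 0]
248 [-18, -19, 0]
245 [-24, -25, 0]
241 [-30, -35, 0]
237 [-37, -44, 0]
233 [-42, -55, 0]
229 [-47, -65, 0]
```

Emit:
drive_tool([
  {"dx": -6, "dy": -6, "dz": 0, "spin": 0},
  {"dx": -12, "dy": -12, "dz": 0, "spin": 0},
  {"dx": -18, "dy": -19, "dz": 0, "spin": 0},
  {"dx": -24, "dy": -25, "dz": 0, "spin": 0},
  {"dx": -30, "dy": -35, "dz": 0, "spin": 0},
  {"dx": -37, "dy": -44, "dz": 0, "spin": 0},
  {"dx": -42, "dy": -55, "dz": 0, "spin": 0},
  {"dx": -47, "dy": -65, "dz": 0, "spin": 0},
])

```text
time_s: 3.05
tool_pos: [485.1, -207.3, 90.0]
tool_rot: [[0.893, 0.45, -0.001], [0.45, -0.893, 0.003], [0.001, -0.003, -1.0]]
ft_force: [3.4, -1.6, 1.0]
gripper_width: 0.5
```

```bash
python3 -c "
from h import *
save('scene','a4')
rows([226,222,218,214,210,206,202,198],165,90)"
```

```text
3.1 [ 483.5 -206.3   89.7] [0.5 0.  0.3] r,ang 165.6 228.12903727132758
226 [-2, -6, 0]
222 [-5, -17, 0]
218 [-8, -28, 0]
214 [-9, -40, 0]
210 [-11, -51, 0]
206 [-11, -63, 0]
202 [-10, -74, 0]
198 [-9, -85, 0]
```

View pics/a4.png

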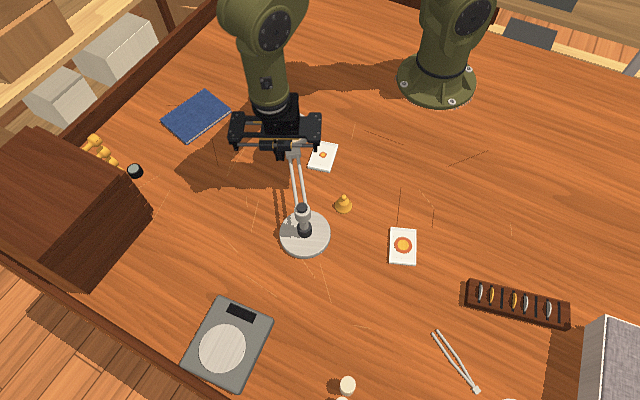

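The scene view shows the rods swung ahead of the fingers, with the hinge block at (295,150). The push force is about 4 N and the slabs haven't moved, so I'll continue.

Emit:
drive_tool([
  {"dx": -2, "dy": -6, "dz": 0, "spin": 0},
  {"dx": -5, "dy": -17, "dz": 0, "spin": 0},
  {"dx": -8, "dy": -28, "dz": 0, "spin": 0},
  {"dx": -9, "dy": -40, "dz": 0, "spin": 0},
  {"dx": -11, "dy": -51, "dz": 0, "spin": 0},
  {"dx": -11, "dy": -63, "dz": 0, "spin": 0},
  {"dx": -10, "dy": -74, "dz": 0, "spin": 0},
  {"dx": -9, "dy": -85, "dz": 0, "spin": 0},
])

```text
time_s: 4.1
tool_pos: [436.8, -134.0, 90.1]
tool_rot: [[0.893, 0.451, -0.003], [0.451, -0.893, 0.003], [-0.002, -0.004, -1.0]]
ft_force: [1.6, -2.2, 0.1]
gripper_width: 0.3
```

```bash
python3 -c "
from h import *
rows([196,192,188,184,180,176,172,168],165,90);print(np.round(observe()['joints'],1))"
```

```text
4.1 [ 436.8 -134.    90.1] [ 1.6 -2.2  0.1] r,ang 165.3 197.95645368887676
196 [1, -6, 0]
192 [4, -17, 0]
188 [7, -28, 0]
184 [11, -39, 0]
180 [16, -49, 0]
176 [22, -59, 0]
172 [28, -69, 0]
168 [35, -78, 0]
[ 35.9   2.6 -22.4 117.7   1.   60.1 -50.2]
```

Emit:
drive_tool([
  {"dx": 1, "dy": -6, "dz": 0, "spin": 0},
  {"dx": 4, "dy": -17, "dz": 0, "spin": 0},
  {"dx": 7, "dy": -28, "dz": 0, "spin": 0},
  {"dx": 11, "dy": -39, "dz": 0, "spin": 0},
  {"dx": 16, "dy": -49, "dz": 0, "spin": 0},
  {"dx": 22, "dy": -59, "dz": 0, "spin": 0},
  {"dx": 28, "dy": -69, "dz": 0, "spin": 0},
  {"dx": 35, "dy": -78, "dz": 0, "spin": 0},
])

```text
time_s: 5.1
tool_pos: [432.6, -47.8, 90.2]
tool_rot: [[0.893, 0.451, -0.004], [0.451, -0.893, 0.003], [-0.002, -0.005, -1.0]]
ft_force: [1.1, -3.5, -0.4]
gripper_width: 0.4
```

```bash
python3 -c "
from h import *
rows([166,162,158,154,150,146,143,140],165,90);print(np.round(observe()['joints'],1))"
```

```text
5.1 [432.6 -47.8  90.2] [ 1.1 -3.5 -0.4] r,ang 165.2 167.70975513890164
166 [3, -4, 0]
162 [11, -12, 0]
158 [20, -20, 0]
154 [28, -27, 0]
150 [38, -34, 0]
146 [48, -40, 0]
143 [55, -44, 0]
140 [63, -47, 0]
[ 30.8   0.  -27.7 120.2  -0.2  60.  -59.9]
```

Emit:
drive_tool([
  {"dx": 3, "dy": -4, "dz": 0, "spin": 0},
  {"dx": 11, "dy": -12, "dz": 0, "spin": 0},
  {"dx": 20, "dy": -20, "dz": 0, "spin": 0},
  {"dx": 28, "dy": -27, "dz": 0, "spin": 0},
  {"dx": 38, "dy": -34, "dz": 0, "spin": 0},
  {"dx": 48, "dy": -40, "dz": 0, "spin": 0},
  {"dx": 55, "dy": -44, "dz": 0, "spin": 0},
  {"dx": 63, "dy": -47, "dz": 0, "spin": 0},
])

```text
time_s: 6.1
tool_pos: [467.5, 23.1, 90.1]
tool_rot: [[0.893, 0.451, -0.005], [0.451, -0.893, 0.003], [-0.003, -0.005, -1.0]]
ft_force: [-0.7, -1.8, 1.1]
gripper_width: 0.6
```

```bash
python3 -c "
from h import *
a=save('scene','a5');b=save('side','b5')
cv2.imwrite('pics/ab5.png',cv2.cvtColor(np.vstack([cv2.resize(a[80:330,250:550],(720,600))[:300*2:1]]),cv2.COLOR_RGB2BGR))
cv2.imwrite('pics/b5c.png',cv2.cvtColor(cv2.resize(b[130:380,200:500],(720,600)),cv2.COLOR_RGB2BGR))
rows([138,136,134,132,130,128,126,124],165,90);print(np.round(observe()['joints'],1))"
```

```text
6.2 [468.2  24.   90.3] [-0.2 -0.5 -0.4] r,ang 165.2 139.616566683822
138 [4, -2, 0]
136 [10, -4, 0]
134 [15, -5, 0]
132 [21, -7, 0]
130 [26, -8, 0]
128 [32, -10, 0]
126 [38, -11, 0]
124 [43, -11, 0]
[ 25.3   4.8 -32.2 116.    2.6  60.2 -71.2]
```

View pics/ab5.png

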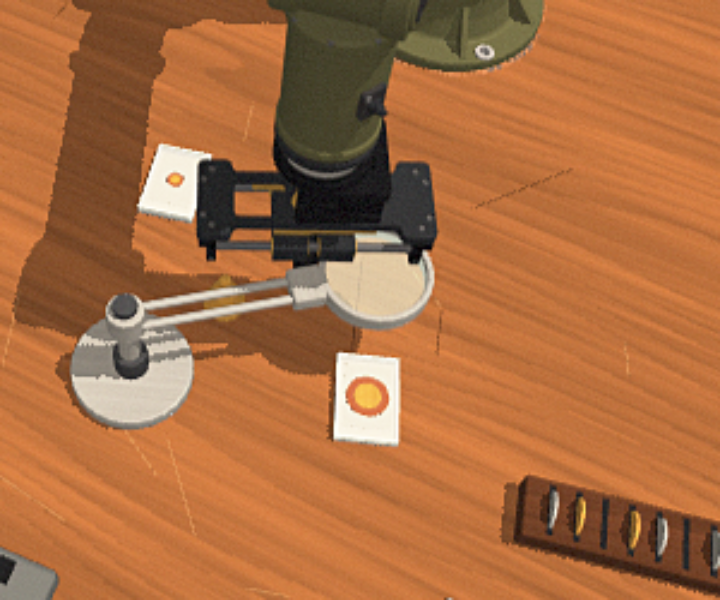

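The crop shows the rods from the post at (125,310) to the hinge block at (308,285), and the lens centred at about (379,279), which is (408,196) in the full image. The large coin is at (367,395), unmoved.

```bash
python3 -c "
from h import *
def ang(p):
    v=p[:2]-PIV;return np.round(p,1),np.hypot(*v).round(1),np.degrees(np.arctan2(v[1],v[0])).round(1)
print(ang(atz('scene',(250+379/2.4,80+279/2.4),109)), ang(atz('scene',(250+308/2.4,80+285/2.4),109)))
print('coin',ang(atz('scene',(250+367/2.4,80+396/2.4),10)),ang(atz('side',(278,320),10)))
"
```

```text
(array([456.2,  89. , 109. ]), np.float64(220.4), np.float64(128.7)) (array([490.8,  37.2, 109. ]), np.float64(158.5), np.float64(130.6))
coin (array([516. , 118.7,  10. ]), np.float64(216.2), np.float64(111.1)) (array([516.7, 118.3,  10. ]), np.float64(215.6), np.float64(111.0))
```

View pics/b5c.png

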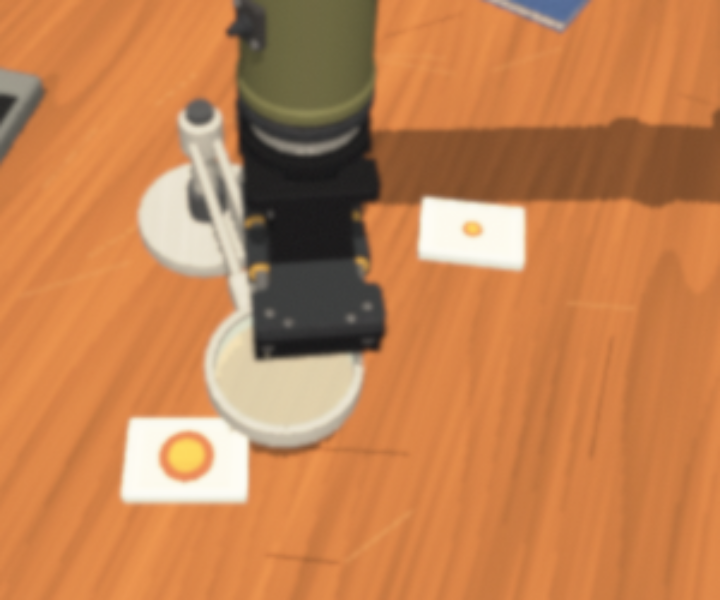

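The side crop agrees: the lens at (285,368) is short of the coin at (187,456). The finger leads the lens by about 10.5°, so I'll stop the finger at about 124° and look again.

Emit:
drive_tool([
  {"dx": 4, "dy": -2, "dz": 0, "spin": 0},
  {"dx": 10, "dy": -4, "dz": 0, "spin": 0},
  {"dx": 15, "dy": -5, "dz": 0, "spin": 0},
  {"dx": 21, "dy": -7, "dz": 0, "spin": 0},
  {"dx": 26, "dy": -8, "dz": 0, "spin": 0},
  {"dx": 32, "dy": -10, "dz": 0, "spin": 0},
  {"dx": 38, "dy": -11, "dz": 0, "spin": 0},
  {"dx": 43, "dy": -11, "dz": 0, "spin": 0},
])

```text
time_s: 7.2
tool_pos: [502.3, 52.1, 90.4]
tool_rot: [[0.893, 0.451, -0.003], [0.451, -0.893, 0.003], [-0.001, -0.005, -1.0]]
ft_force: [0.3, -6.2, 1.1]
gripper_width: 0.2
```

```bash
python3 -c "
from h import *
a=save('scene','a6');b=save('side','b6')
c=[cv2.resize(a[150:290,270:470],(800,560)),cv2.resize(b[230:370,210:410],(800,560))]
for i,n in zip(c,'ab'):cv2.imwrite('pics/c6'+n+'.png',cv2.cvtColor(i,cv2.COLOR_RGB2BGR))
rows([123,122,121,120],165,90)"
```

```text
7.3 [502.8  52.9  90.5] [ 2.2 -5.8  0.2] r,ang 163.7 123.86698031776378
123 [2, -2, 1]
122 [5, -2, 1]
121 [8, -2, 1]
120 [11, -2, 1]
```

View pics/c6a.png

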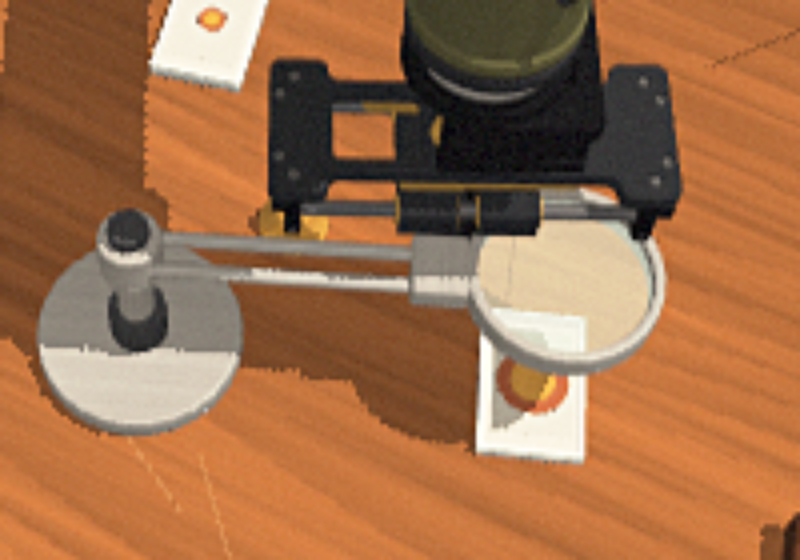

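In the scene crop the lens rim spans x 470–665 with its bottom at y 373, and the coin is at (532,383).

View pics/c6b.png

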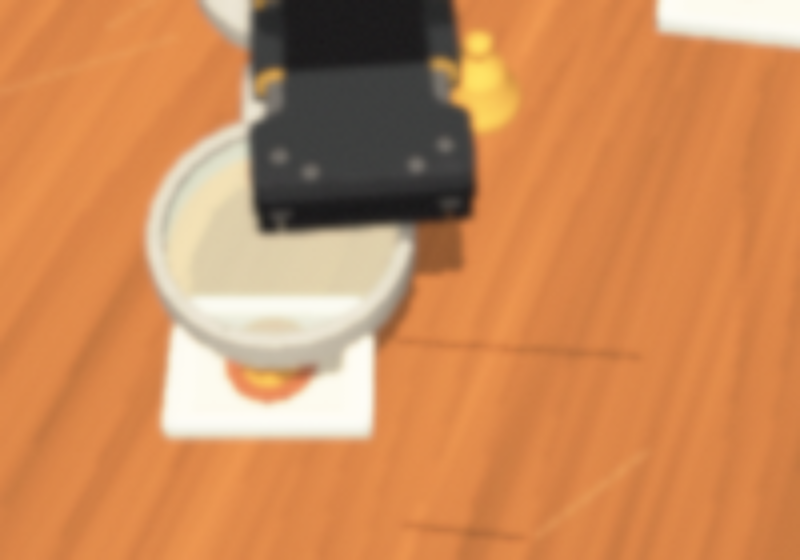

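```bash
python3 -c "
from h import *
t=np.linspace(0,2*np.pi,90)
for A in range(108,122,2):
    a=np.radians(A);c=PIV+220*np.array([np.cos(a),np.sin(a)])
    P=np.vstack([np.c_[c[0]+50*np.cos(t),c[1]+50*np.sin(t),0*t+z] for z in(100,118)])
    o=[]
    for cam,x0,y0 in(('scene',270,150),('side',210,230)):
        q=(proj(cam,P)-[x0,y0])*4;o+=[q.min(0).round(),q.max(0).round()]
    print(A,c.round(1),*o)
"
```

```text
108 [526.  126.2] [464. 226.] [672. 424.] [ 85. 119.] [357. 377.]
110 [518.8 123.7] [465. 213.] [673. 409.] [106. 119.] [377. 378.]
112 [511.6 121. ] [466. 200.] [672. 395.] [126. 120.] [397. 378.]
114 [504.5 118. ] [466. 187.] [672. 380.] [147. 119.] [418. 378.]
116 [497.6 114.7] [466. 174.] [671. 366.] [168. 118.] [438. 377.]
118 [490.7 111.2] [465. 161.] [669. 352.] [189. 117.] [458. 375.]
120 [484.  107.5] [464. 149.] [667. 338.] [210. 115.] [479. 373.]
```

The side crop shows the rim spanning x 147–413 with the slab centred at x≈270. Both views fit a lens angle of about 114°. The target is 111°, so 3° remain.

Emit:
drive_tool([
  {"dx": 2, "dy": -2, "dz": 0, "spin": 0},
  {"dx": 5, "dy": -2, "dz": 0, "spin": 0},
  {"dx": 8, "dy": -2, "dz": 0, "spin": 0},
  {"dx": 8, "dy": -2, "dz": 0, "spin": 0},
  {"dx": 8, "dy": -2, "dz": 0, "spin": 0},
])

```text
time_s: 7.92
tool_pos: [509.8, 57.4, 90.7]
tool_rot: [[0.893, 0.451, -0.001], [0.451, -0.893, 0.004], [0.001, -0.004, -1.0]]
ft_force: [2.5, -5.6, -0.5]
gripper_width: 0.3
```

```bash
python3 -c "
from h import *
rows([121,140],165,90)"
```

```text
7.92 [509.8  57.4  90.7] [ 2.5 -5.6 -0.5] r,ang 163.7 120.94909566169949
121 [0, -1, 1]
140 [-53, 12, 1]
```

Emit:
drive_tool([
  {"dx": -8, "dy": 3, "dz": 0, "spin": 0},
  {"dx": -22, "dy": 7, "dz": 0, "spin": 0},
  {"dx": -37, "dy": 11, "dz": 0, "spin": 0},
  {"dx": -53, "dy": 13, "dz": 0, "spin": 0},
  {"dx": -60, "dy": 25, "dz": -30, "spin": 0},
  {"dx": -60, "dy": 45, "dz": -70, "spin": 0},
  {"dx": -60, "dy": 80, "dz": -110, "spin": 0},
  {"dx": -60, "dy": 130, "dz": -130, "spin": 0},
])

```text
time_s: 8.93
tool_pos: [515.7, -86.2, 223.3]
tool_rot: [[0.892, 0.453, 0.003], [0.453, -0.892, 0.003], [0.004, -0.001, -1.0]]
ft_force: [0.5, 1.0, -0.3]
gripper_width: 0.3
```

```bash
python3 -c "
from h import *
a=save('scene','a7');b=save('side','b7')
c=[cv2.resize(a[150:290,270:470],(800,560)),cv2.resize(b[230:370,210:410],(800,560))]
i=np.vstack([cv2.resize(x[:,:480],(360,420)) if 0 else x[:460,:] for x in c]);i=np.hstack([c[0][150:470,400:800],c[1][90:410+80][:320,60:460]])
cv2.imwrite('pics/c7.png',cv2.cvtColor(i,cv2.COLOR_RGB2BGR))
rows([],165)"
```

```text
9.03 [516.8 -92.8 222.7] [-1.4 -0.1 -0.9] r,ang 77.9 187.2413079738639
```

View pics/c7.png

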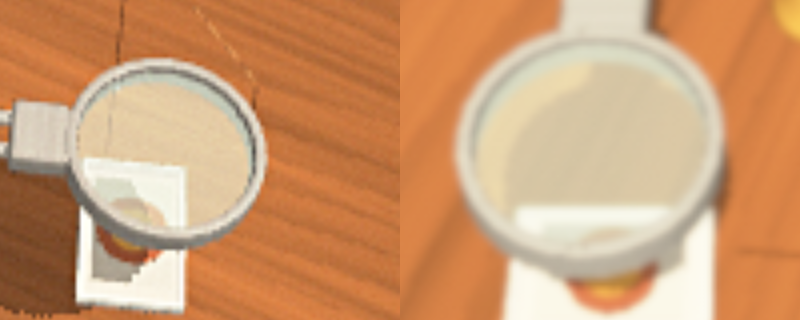

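The fingers are clear and both views now show the whole rim. In the scene view it spans x 67–267 and y 58–249 of the crop. In the side view it spans x 455–725. These fit lens angles of 111.1° and 110.9°, against 111.0–111.1° for the slab, and the slab edges are where they were. I'm handing in.

```bash
python3 -c "
from h import *
print(observe()['ft_force']);print(close_job())"
```

```text
[-1.42745046 -0.09007432 -0.92574041]
the job is handed in; nothing more can be done
None
```

I swung the magnifier arm about 126° clockwise and left the lens above the slab with the larger coin, then handed the job in at about 9 s of the 48 s.

- **How it was pushed:** I pushed the rods with the shut fingers about 165 mm from the pivot, at the hinge block next to the lens rim. I did not push at the lens itself because it passes closer to the robot than the tool can reach. The largest force in the readings was about 6 N.
- **Lens position:** after the fingers were clear, the lens measured 111.1° in the scene view and 110.9° in the side view, and the slab 111.0–111.1°. The lens circle is about 4 mm further from the pivot than the slab centre, which the swing cannot change; part of that may be calibration error.
- **Slabs:** the larger coin's slab had the same edge positions in both views before and after. I did not re-measure the small coin's slab at the end. It looked undisturbed in the earlier views, and the tool stayed about 90 mm above the table throughout.
- **Gripper:** it was clear of everything at the end, about 220 mm up, with the force reading within about 2 N of zero.
- **Failed call:** the first move call was refused because I had left out keys; nothing moved.

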